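Click the reading head in at the vial

ROBOT

A 6-joint arm with a two-finger parallel gripper is mounted at the origin on a cart in front of the work surface, level with it; the furniture and walls round the work are solid. World frame = base frame: x ahead of the robot, y to its left, z up, the work surface at z = 0. Lengths are in m, angles in rad, forces in N, time in s.
With the tool pointing down it reaches from about 0.35 to 0.775 m from the base axis. Payload 7.3 kg.
Tool frame: the origin (TCP) lies on the centre line of the jaws, within the pads' length; the fingertips stand 25 mm ahead of it and the grasp point (between the pads) lies 6 mm ahead of it; z points along the fingers, y is the line along which they close (so a half turn about z gives the same grasp; the last joint's range is limited). The gripper opens to 92 mm and grips with 3 to 60 N. Pads are 19 mm wide; open, the fingers measure 130 mm over their backs; the gripper's body (75 mm by 190 mm) begins 47 mm behind the grasp point.
Start: joints at [-1.43, 0.342, 1.524, -0, 1.275, -0.146], TCP at [0.149, -0.504, 0.252] pointing down, gripper open.
Joint ranges: [-2.53, 2.53], [-0.77, 2.02], [0.04, 2.7], [-1, 4.14], [0.28, 2.66], [-3.11, 3.11]. Speed limits (rad/s): [2.57, 2.57, 3.14, 3.14, 3.14, 3.14].

INTERFACE

Orientations are given as [roll, pitch, yaw] about the fixed x, y, z axes, in that order (R = Rz(yaw) Ry(pitch) Rx(roll)).
In Python, from cell import status, read_camera, camera_info, ticket, models gives the robot as it stands.
- The arm moves only by the tool send_rows, never from a script. Its argument "plan" is a list of rows, each an object with "offset": the shift along the tool's x, y, z in mm, a list of three; "yaw": the turn about the tool's z in rad. In form: [{"offset": [dx, dy, dz], "yaw": yaw}, ...]. A call has 1 to 20 rows; each row shifts and turns the commanded pose from where the row before left it, along the tool's axes as they then stand; what a row does not reach is not made up. A row lasts 1/10 s, in which the tool goes at most 50 mm and 8.59 degrees, less where a joint would pass 70% of its speed; a pose out of reach is approached as far as the arm can. A call is refused whole if a number of a shift passes 50 or a number of a turn 0.15, either way. A call with a gripper value outside its range is refused whole. "hand" is the closure, from 0 (fully open) to 1 (shut), set as the call begins (left out, the last holds). The fingers move at their own pace and stop on an object; "squeeze" is the grip in N (left out, the last holds). Time passes only in rows, so rows that do not move let the fingers close. It gives the time, the measured TCP pose, the force, the opening and the grip force at its end, in the units of the state.
- status.observe(): the state, without advancing time (a new reading comes with each control period).
- read_camera(name): name is "side" or "top" or "wrist"; returns the picture (384x512x3 uint8, red, green, blue); there is no depth.
- camera_info(name): a dict with "vfov" (degrees; the focal length in pixels is half the picture's height over the tangent of half this angle, whatever the lens; pixels are square), "cx", "cy" (the principal point, pixels), "origin" and "attitude" of the camera in the world. Camera axes: x right, y down, z forward; pixel columns grow to the right and rows downward; lengths in m; the calibration is good to about 2 mm. A picture is of the moment at which its call begins: read the wrist's pose just before it. camera_info takes no time and is no camera call; for the wrist camera it gives the pose at the moment of the call.
- ticket.hand_in(): hands the job in; it is judged then, once.
Trained networks look in the newest picture that a camera, given by its name, has taken for a name from the list of things; names that differ only in an ending like _2 or _b are one class to them, and where a whole thing is asked for, a point or a joint stands for the part that bears it (a point fixed in the world has none). Each returns a list of dicts, best first, with "conf" (0 to 1); they miss things now and then, are a little off and sometimes report something else, mostly with a low value. They report only what shows in the picture. A call takes as long as a camera call. They do not tell look-alikes from the thing itself.
- models.regions_of(camera, label): "mask" (384x512 bool, what is visible of it) and "extent" ([left, top, right, bottom] in pixels, round what is visible of it).
The state is a dict: "time": time; "qpos": joint angles; "qvel": joint speeds; "joint_efforts": joint torques, N m; "tool_pos": TCP position; "tool_rot": TCP orientation; "contact_force": force on the tool from outside, world axes, zero at the start; "torque": the same for the moment, N m; "opening": finger opening in m; "grip_force": force on a finger pad.
Only numpy, scipy, OpenCV 4.12 (cv2) and the standard library are available. Lean on these libraries where they do the work, as an engineer would, in place of code of your own. Each camera call takes 0.05 s, during which the arm holds its last target. There are 200 camera calls.

TASK

Push the reading head along its rail with the outside of the fingers until it drops into the click stop in front of the station where the slim vial stands, and leave it clicked in there. Push gently, do not grip anything, and leave the vial, the beaker and the squat bottle standing untouched.

Things in the scene. Friction and masses are not known exactly. Their poses are not given: they have to be found in the camera images.
- reader: Fixed bench reader: base plate 190 (x) x 360 (y) x 8 mm on the worktop. Origin: underside, mid-width; plate x -90 to +100 mm. x points away from the robot (turned up to 0.25 rad), y along the rail to the robot's left. Rail: steel bar at x = -35 mm, 34 mm wide, top at 24 mm. Click stops: pairs of ridges 3 mm high, 12 mm apart across the rail, centred at y = -85, 0, +85 mm, each before a station.
- head (a joint): Head's place on the rail (m), growing toward the robot's left: -0.085, 0, +0.085 = right, middle, left click stop; travel +-0.112; starts between middle and left. Slides with 1 to 2 N plus 12 N per m/s. A sprung ball takes about 8 to 10 N over a stop's first ridge, then drops in; within about 4 mm of the stop it pulls the head to its centre and holds. The same push again drives it out and on.
- head_top (a point): Centre of the black top face of the reading head, 85.5 mm above the worktop. The head is a grey block 96 mm along the rail, 92 mm across, centred over the rail, from 28 to 85 mm above the worktop; its flat upright end faces, 48 mm either side of the centre, are pushed. A flat round lens window looks to the stations.
- vial: Slim brown vial with a white cap, 27 mm diameter, 98 mm tall, loose, standing upright in one of the three stations (which one varies). Origin at the centre of its underside.
- beaker: Clear beaker, 55 mm diameter, 70 mm tall, loose, standing in another station. Origin at the centre of its underside.
- squat_bottle: Squat capped bottle, 49 mm diameter, 90 mm tall, loose, standing in the remaining station. Origin at the centre of its underside.
- station_right (a point): Centre of the right station (seen from the robot), on the plate's top 8 mm above the worktop, at reader x = +66 mm, y = -85 mm; ringed by a low black rim, 62 mm inside, 4 mm high. Its click stop is at head joint -0.085.
- station_middle (a point): Centre of the middle station (seen from the robot), on the plate's top 8 mm above the worktop, at reader x = +66 mm, y = +0 mm; ringed by a low black rim, 62 mm inside, 4 mm high. Its click stop is at head joint +0.000.
- station_left (a point): Centre of the left station (seen from the robot), on the plate's top 8 mm above the worktop, at reader x = +66 mm, y = +85 mm; ringed by a low black rim, 62 mm inside, 4 mm high. Its click stop is at head joint +0.085.
There are look-alikes about, which are no part of the job. Leave any orange or pink look-alike of the vial alone.

How it is judged:
By the outcome, as a careful person would: the job done as asked, in the order asked, and still so for the second after the job is handed in, with the robot touching nothing.
It also fails if it takes over 38 s, if anything falls off the work surface, if the arm or the gripper's body presses on something with over 40 N, if the wrist force passes 120 N, or if a joint passes its speed limit or range.

## Working session

There is one attempt and no reset: what is moved stays moved. The work goes in short steps, Python scripts to look and compute and a tool call to move; the robot and the scene stay as the last step left them, time stands still between calls to the robot, and variables do not carry over. Pictures are saved under pics/ and viewed, at most 10 in all, crops included, and the job is handed in when it is done.

Besides the shell and the picture viewer there is one more tool, called as a command line: name --argument value ..., lists and objects as JSON in quotes. send_rows: Moves the arm, as the interface text tells. Its arguments: {"type":"object","properties":{"plan":{"type":"array"},"hand":{"type":"number"},"squeeze":{"type":"number"}},"required":["plan"]}

```bash
mkdir -p pics; cat > h.py <<'E'
import numpy as np,cv2
from cell import status, read_camera, camera_info, ticket, models
from scipy.spatial.transform import Rotation as R
def cam(n):
    c=camera_info(n); f=192/np.tan(np.radians(c['vfov'])/2)
    a=np.array(c['attitude']); M=a if a.shape==(3,3) else R.from_euler('xyz',a).as_matrix()
    return c,f,M,np.array(c['origin'])
def ray(n,u,v,z):
    c,f,M,o=cam(n); d=M@np.array([(u-c['cx'])/f,(v-c['cy'])/f,1]); return o+d*(z-o[2])/d[2]
def proj(n,p):
    c,f,M,o=cam(n); q=M.T@(np.array(p)-o); return q[0]/q[2]*f+c['cx'],q[1]/q[2]*f+c['cy']
E
python3 - <<'E'
from h import *
ims=[]
for n in('top','side'):
    im=read_camera(n); cv2.imwrite(f'pics/{n}0.png',im[...,::-1]); print(n,camera_info(n))
    for l in('head_top','vial','beaker','squat_bottle','reader'):
        for r in models.regions_of(n,l)[:3]:
            ys,xs=np.nonzero(r['mask']); print(n,l,round(r['conf'],2),r['extent'],xs.mean().round(1),ys.mean().round(1))
print(status.observe())
E
```

```text
top {'vfov': 49.684869292903905, 'cx': 254.3659214809501, 'cy': 181.03479339545734, 'origin': array([0.4697515 , 0.0240481 , 0.92608376]), 'attitude': array([-2.9601796 ,  0.02898059, -1.57366888])}
top head_top 0.8 [260.7, 212.5, 309.2, 261.9] 284.1 236.0
top head_top 0.43 [246.8, 180.5, 262.7, 199.8] 255.7 188.6
top vial 0.8 [174.1, 162.5, 196.0, 186.1] 183.8 171.4
top vial 0.75 [244.9, 181.7, 262.5, 200.1] 255.6 188.2
top vial 0.55 [267.3, 129.6, 276.9, 153.7] 272.0 142.1
top beaker 0.9 [284.4, 174.2, 308.6, 204.5] 295.7 188.4
top beaker 0.58 [214.7, 176.6, 379.9, 265.0] 294.4 223.4
top squat_bottle 0.93 [323.2, 176.1, 349.2, 201.6] 335.8 188.9
top reader 0.66 [214.3, 177.4, 379.4, 262.6] 294.1 223.7
side {'vfov': 54.0945002263774, 'cx': 252.70447540878703, 'cy': 191.8082785270356, 'origin': array([ 0.54877173, -0.3608258 ,  0.83159987]), 'attitude': array([-2.63925596,  0.00654313, -0.1472203 ])}
side head_top 0.64 [193.2, 204.4, 239.6, 249.5] 215.5 224.9
side vial 0.73 [294.7, 191.3, 311.6, 217.8] 303.0 204.6
side vial 0.72 [290.9, 164.5, 303.2, 190.2] 296.5 175.8
side vial 0.68
[... 200 characters left out ...]
, 327.7] 232.7 253.0
{'time': 0.6, 'qpos': array([-1.42997372e+00,  3.41993351e-01,  1.52411974e+00,  4.83770894e-06,
        1.27540773e+00, -1.46003379e-01]), 'qvel': array([ 0.00069212, -0.00047829,  0.0007256 , -0.00130403,  0.00100336,
        0.00050675]), 'joint_efforts': array([ 1.54323156e-04, -4.30927312e+01, -2.44394231e+01,  7.18633435e-02,
        4.83813125e-02, -1.43243352e-05]), 'tool_pos': array([ 0.14854916, -0.50355149,  0.25173706]), 'tool_rot': array([3.14152092e+00, 5.87095961e-06, 2.86824578e-01]), 'contact_force': array([-0.04585386, -0.24649255, -0.83353331]), 'torque': array([-0.03217512,  0.00081242,  0.00452283]), 'grip_force': 0.0, 'opening': 0.09176440314632646}
```

View pics/top0.png

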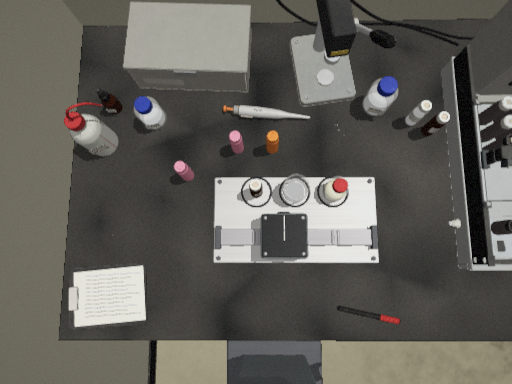

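View pics/side0.png

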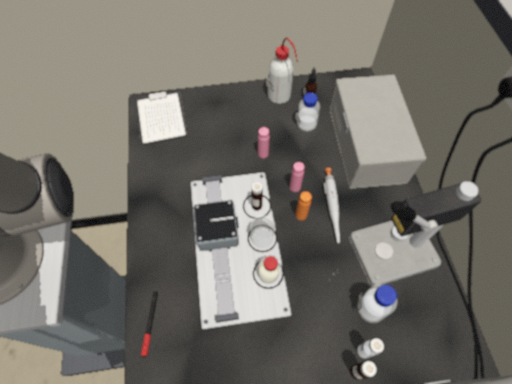

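The vial (brown, white cap) stands in the left station at top (255,188). It could be confused with the pink ones at (184,171) and (236,142), the orange at (272,142), and the brown white-capped one at (440,122), which is off the reader. The head is at (284,236).

```bash
python3 - <<'E'
from h import *
im=cv2.imread('pics/top0.png')
cv2.imwrite('pics/crop.png',cv2.resize(im[150:280,200:392],None,fx=4,fy=4,interpolation=cv2.INTER_CUBIC))
g=im.min(axis=2); m=np.zeros_like(g); m[165:275,205:390]=(g[165:275,205:390]>90)*255
m=cv2.morphologyEx(m,cv2.MORPH_CLOSE,np.ones((5,5)))
c=max(cv2.findContours(m,0,2)[0],key=cv2.contourArea); b=cv2.boxPoints(cv2.minAreaRect(c)); print(b)
P=np.array([ray('top',*p,0.008) for p in b]); print(P.round(4))
for i in range(4): print(np.linalg.norm(P[i]-P[i-1]).round(4))
# head top: dark blob
d=np.zeros_like(g); d[205:262,255:315]=(im.max(axis=2)[205:262,255:315]<75)*255
n,l,s,ce=cv2.connectedComponentsWithStats(d); k=1+s[1:,4].argmax(); print(s[k],ce[k],ray('top',*ce[k],.0855))
for p in [(255.6,183)]: print('vialcap',ray('top',*p,.106))
for p in[(455,268),(445,50)]: print('shelf',ray('top',*p,.0),ray('top',*p,.15))
E
```

```text
[[212.6993  261.99774]
 [213.37318 172.37125]
 [378.6646  173.61404]
 [377.99072 263.24054]]
[[ 0.4596  0.1416  0.008 ]
 [ 0.659   0.1431  0.008 ]
 [ 0.6529 -0.2283  0.008 ]
 [ 0.4561 -0.2157  0.008 ]]
0.3573
0.1994
0.3714
0.1973
[ 262  214   45   43 1724] [283.47215777 235.8225058 ] [ 0.51170564 -0.01019613  0.0855    ]
vialcap [0.61627514 0.0449197  0.106     ]
shelf [ 0.44546798 -0.38208749  0.        ] [ 0.44940124 -0.31630474  0.15      ]
shelf [ 0.95269746 -0.40378431  0.        ] [ 0.87447355 -0.33448727  0.15      ]
```

View pics/crop.png

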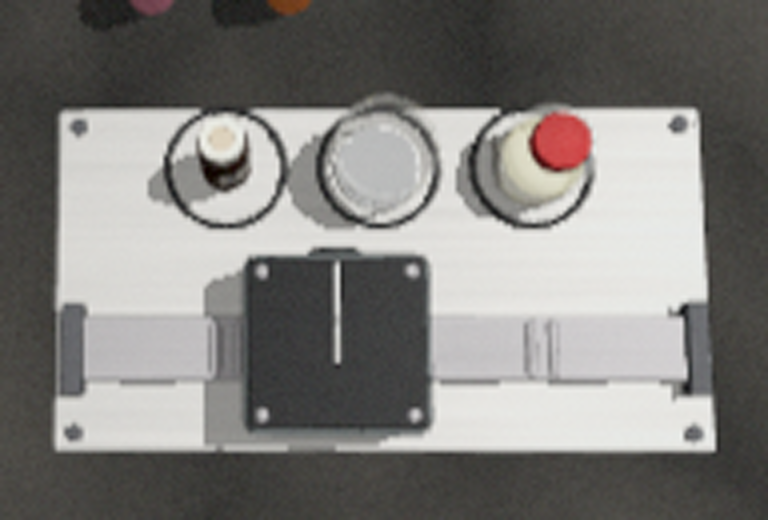

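The crop confirms it: the brown vial with the white cap is in the left ring at crop (225,165), the beaker is in the middle and the bottle on the right. The head is at crop (338,342), with its right face at about x=430.

```bash
python3 - <<'E'
from h import *
q=[(61,109),(697,109),(715,451),(54,451)]
P=np.array([ray('top',u/4+199.6,v/4+149.6,.008)[:2] for u,v in q])
L=np.array([(.1,.18),(.1,-.18),(-.09,-.18),(-.09,.18)])
# rigid fit + ring centres
for u,v,y in((227,168,.085),(379,168,0),(532,168,-.085)):
    P=np.vstack([P,ray('top',u/4+199.6,v/4+149.6,.012)[:2]]); L=np.vstack([L,(.066,y)])
a=P-P.mean(0); b=L-L.mean(0); th=np.arctan2((b[:,0]*a[:,1]-b[:,1]*a[:,0]).sum(),(a*b).sum())
M=np.array([[np.cos(th),-np.sin(th)],[np.sin(th),np.cos(th)]]); o=P.mean(0)-M@L.mean(0)
print('yaw',th,'o',o,'res mm',((L@M.T+o-P)*1e3).round(1).tolist())
h=ray('top',338/4+199.6,342/4+149.6,.0855)[:2]; print('head local',M.T@(h-o))
hy=(M.T@(h-o))[1]
for y in(hy-.048-.019-.035,hy-.048-.019,.085-.048-.019): print('tcp',y, M@[-.035,y]+o)
E
```

```text
yaw -0.005556757351947108 o [ 0.54741364 -0.03844031] res mm [[-0.2, 1.4], [0.8, -1.8], [-1.5, -1.3], [-0.4, 1.4], [0.3, 0.5], [0.5, 0.1], [0.6, -0.3]]
head local [-0.03442182  0.02677149]
tcp -0.07522850534911026 [ 0.51199616 -0.11347317]
tcp -0.04022850534911025 [ 0.51219064 -0.07847371]
tcp 0.018000000000000006 [ 0.5125142  -0.02024611]
```

send_rows --hand 1 --squeeze 5 --plan '[{"offset": [0,0,0],"yaw": 0.146},{"offset": [0,0,0],"yaw": 0.146},{"offset": [22,-23,0],"yaw": 0},{"offset": [22,-23,0],"yaw": 0},{"offset": [22,-23,0],"yaw": 0},{"offset": [22,-23,0],"yaw": 0},{"offset": [22,-23,0],"yaw": 0},{"offset": [22,-23,0],"yaw": 0},{"offset": [22,-23,0],"yaw": 0},{"offset": [22,-23,0],"yaw": 0},{"offset": [22,-23,0],"yaw": 0},{"offset": [22,-23,0],"yaw": 0},{"offset": [22,-23,0],"yaw": 0},{"offset": [22,-23,0],"yaw": 0},{"offset": [22,-23,0],"yaw": 0},{"offset": [22,-23,0],"yaw": 0},{"offset": [22,-23,0],"yaw": 0},{"offset": [22,-23,0],"yaw": 0},{"offset": [0,0,0],"yaw": 0}]'

```text
time: 2.5
tool_pos: [0.5043, -0.135, 0.2516]
tool_rot: [-3.141, -0.001, -0.002]
contact_force: [0.4, -0.4, -0.4]
opening: 0.0005
grip_force: 0.0
```

send_rows --plan '[{"offset": [1,-3,20],"yaw": 0},{"offset": [1,-2,25],"yaw": 0},{"offset": [1,0,25],"yaw": 0},{"offset": [0,0,25],"yaw": 0},{"offset": [0,0,20],"yaw": 0},{"offset": [0,0,0],"yaw": 0}]'

```text
time: 3.1
tool_pos: [0.5035, -0.1324, 0.1344]
tool_rot: [-3.14, 0.005, -0.006]
contact_force: [-1.0, 0.3, -0.0]
opening: 0.0002
grip_force: 0.0
```

```bash
python3 - <<'E'
from h import *
ims=[read_camera(n) for n in('side','wrist')]
cv2.imwrite('pics/b.png',cv2.resize(np.hstack(ims)[...,::-1],(800,300)))
print(camera_info('wrist'), status.observe()['tool_pos'])
E
```

```text
{'vfov': 66.77063377758742, 'cx': 251.05516844798547, 'cy': 191.90626755170715, 'origin': array([ 0.57729299, -0.13444814,  0.26989476]), 'attitude': array([ 2.87395698e+00, -6.74007940e-04, -1.57546016e+00])} [ 0.50536483 -0.13292187  0.13713244]
```

View pics/b.png

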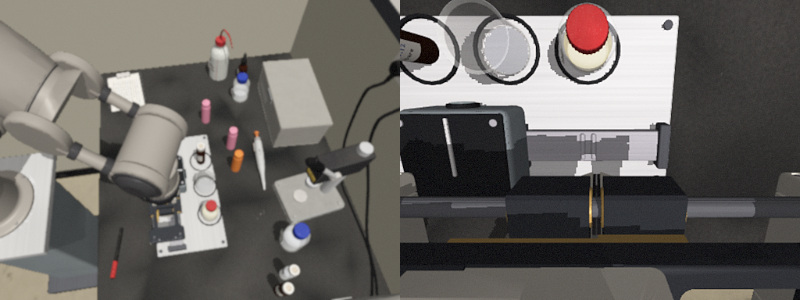

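The side view shows the arm clear above the rail's right part. The wrist view shows the closed fingers at about (597,200), right of the head, whose right edge is at about x=525. I'll check the finger size by projection.

```bash
python3 - <<'E'
from h import *
t=status.observe()['tool_pos']; print(t)
for dz in(-.025,-.006,.02,.04):
  for dy in(.019,-.019):
    for dx in (0.0095,):
      u,v=proj('wrist',t+[dx,dy,dz]); print(dz,dy,400+u*.78,v*.78)
# current right-top edge of head in wrist (525,~107..190): at z .085
print([ray('wrist',(525-400)/.78,v/.78,.085).round(4) for v in(125,170)])
E
```

```text
[ 0.50536483 -0.13292187  0.13713244]
-0.025 0.019 568.4167445769796 174.72072055210674
-0.025 -0.019 619.6177415141891 174.48457494111614
-0.006 0.019 565.0958749626266 185.36664666015005
-0.006 -0.019 622.5375834219255 185.10328573426258
0.02 0.019 558.9771932320283 204.9816996875403
0.02 -0.019 627.9176190733644 204.66908567982745
0.04 0.019 552.3003593618489 226.38605706140194
0.04 -0.019 633.7887892575043 226.02101505570835
[array([ 0.5478, -0.0764,  0.085 ]), array([ 0.5087, -0.073 ,  0.085 ])]
```

```bash
python3 - <<'E'
from h import *
im=read_camera('wrist'); cv2.imwrite('pics/w.png',cv2.resize(im[190:384,80:450,::-1],None,fx=2,fy=2))
t=status.observe()['tool_pos'];print(status.observe()['opening'])
for dx,dy,dz in((.0375,.095,.041),(.0375,0,.041),(.0095,.065,-.025),(.02,.03,.041),(.0095,0,-.025)): print(dx,dy,dz,proj('wrist',t+[dx,dy,dz]))
E
```

```text
0.0008349482110781292
0.0375 0.095 0.041 (np.float64(-36.591246323618236), np.float64(219.73243234523025))
0.0375 0 0.041 (np.float64(246.88324372171337), np.float64(218.38251823243786))
0.0095 0.065 -0.025 (np.float64(136.4484268550368), np.float64(224.44613633927835))
0.02 0.03 0.041 (np.float64(161.8123115698078), np.float64(265.7100708972753))
0.0095 0 -0.025 (np.float64(248.71726287986078), np.float64(223.91146671642483))
```

View pics/w.png

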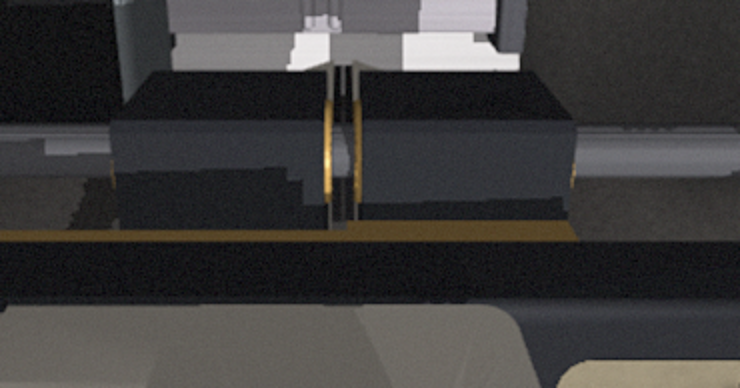

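The wide dark blocks are the finger carriages, higher up. The tips are narrow, at about crop (342,65). I'm descending beside the head.

send_rows --plan '[{"offset": [2,0,17],"yaw": 0},{"offset": [2,0,20],"yaw": 0},{"offset": [2,0,17],"yaw": 0},{"offset": [0,-2,13],"yaw": 0},{"offset": [0,-5,0],"yaw": 0},{"offset": [0,-5,0],"yaw": 0},{"offset": [0,-5,0],"yaw": 0},{"offset": [0,-5,0],"yaw": 0},{"offset": [0,0,0],"yaw": 0},{"offset": [0,0,0],"yaw": 0}]'

```text
time: 4.25
tool_pos: [0.5118, -0.1104, 0.0701]
tool_rot: [3.141, -0.001, -0.005]
contact_force: [0.3, -1.1, -0.4]
opening: 0.0008
grip_force: 0.0
```

send_rows --plan '[{"offset": [0,-3,0],"yaw": 0},{"offset": [0,-3,0],"yaw": 0},{"offset": [0,-3,0],"yaw": 0},{"offset": [0,-3,0],"yaw": 0},{"offset": [0,-3,0],"yaw": 0},{"offset": [0,-3,0],"yaw": 0},{"offset": [0,-3,0],"yaw": 0},{"offset": [0,-3,0],"yaw": 0},{"offset": [0,-3,0],"yaw": 0},{"offset": [0,-3,0],"yaw": 0},{"offset": [0,-3,0],"yaw": 0},{"offset": [0,-3,0],"yaw": 0},{"offset": [0,-3,0],"yaw": 0},{"offset": [0,-3,0],"yaw": 0}]'

```text
time: 5.65
tool_pos: [0.5118, -0.0684, 0.0697]
tool_rot: [3.141, -0.0, -0.005]
contact_force: [-0.0, -1.0, -0.3]
opening: 0.0007
grip_force: 0.8
```

```bash
cat > look.py <<'E'
from h import *
import sys
im=read_camera('wrist'); s=status.observe(); print(s['tool_pos'].round(4),s['contact_force'].round(1),s['time'])
side=read_camera('side')
cv2.imwrite(sys.argv[1],np.hstack([im[...,::-1],cv2.resize(side[130:322,150:342,::-1],(288,384))][:2]))
E
python3 look.py pics/c.png
```

```text
[ 0.5118 -0.0679  0.0697] [-0.3 -0.5 -0.2] 5.7
```

View pics/c.png

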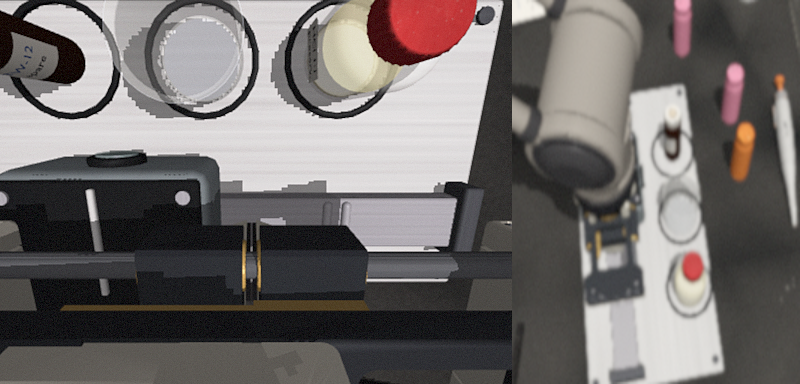

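```bash
python3 - <<'E'
from h import *
for u,v in((90,192),(105,290),(2,198),(182,198)): print(ray('wrist',u,v,.0855).round(4))
print(status.observe()['contact_force'],status.observe()['tool_pos'])
E
```

```text
[ 0.5519 -0.0024  0.0855]
[ 0.5053 -0.0023  0.0855]
[0.5494 0.0348 0.0855]
[ 0.5491 -0.0405  0.0855]
[-0.35802972 -1.02266163  0.40271387] [ 0.51180554 -0.0680282   0.0696885 ]
```

The wrist view puts the head's centre line at y≈-0.002 and its right face at -0.050, so the fingers are in contact. I'll push on towards the ridge.

send_rows --plan '[{"offset": [0,-3,0],"yaw": 0},{"offset": [0,-3,0],"yaw": 0},{"offset": [0,-3,0],"yaw": 0},{"offset": [0,-3,0],"yaw": 0},{"offset": [0,-3,0],"yaw": 0},{"offset": [0,-3,0],"yaw": 0},{"offset": [0,-3,0],"yaw": 0},{"offset": [0,-3,0],"yaw": 0},{"offset": [0,-3,0],"yaw": 0},{"offset": [0,-2,0],"yaw": 0},{"offset": [0,-1,0],"yaw": 0}]'

```text
time: 6.85
tool_pos: [0.5119, -0.0382, 0.0697]
tool_rot: [3.142, 0.0, -0.005]
contact_force: [-0.8, -0.8, -0.2]
opening: 0.0001
grip_force: 0.7
```

send_rows --plan '[{"offset": [0,-1,0],"yaw": 0},{"offset": [0,-1,0],"yaw": 0}]'

```text
time: 7.05
tool_pos: [0.512, -0.0364, 0.0697]
tool_rot: [3.142, 0.0, -0.005]
contact_force: [-0.2, -1.1, 0.6]
opening: 0.0004
grip_force: 0.7
```

send_rows --plan '[{"offset": [0,-1,0],"yaw": 0},{"offset": [0,-1,0],"yaw": 0}]'

```text
time: 7.25
tool_pos: [0.512, -0.0344, 0.0697]
tool_rot: [3.141, 0.0, -0.005]
contact_force: [0.8, -2.1, 0.3]
opening: 0.0005
grip_force: 0.7
```

send_rows --plan '[{"offset": [0,-1,0],"yaw": 0},{"offset": [0,-1,0],"yaw": 0}]'

```text
time: 7.45
tool_pos: [0.512, -0.0324, 0.0697]
tool_rot: [3.142, 0.0, -0.005]
contact_force: [-1.1, -1.1, 0.7]
opening: 0.0007
grip_force: 0.7
```

send_rows --plan '[{"offset": [0,-1,0],"yaw": 0},{"offset": [0,-1,0],"yaw": 0}]'

```text
time: 7.65
tool_pos: [0.512, -0.0313, 0.0698]
tool_rot: [3.14, -0.0, -0.005]
contact_force: [-1.8, -10.1, -0.0]
opening: 0.0004
grip_force: 4.8
```

send_rows --plan '[{"offset": [0,-1,0],"yaw": 0}]'

```text
time: 7.75
tool_pos: [0.512, -0.031, 0.0698]
tool_rot: [3.139, -0.0, -0.004]
contact_force: [-2.2, -14.4, 0.9]
opening: 0.0006
grip_force: 7.1
```

send_rows --plan '[{"offset": [0,-1,0],"yaw": 0}]'

```text
time: 7.85
tool_pos: [0.512, -0.0308, 0.0698]
tool_rot: [3.138, -0.0, -0.004]
contact_force: [-2.3, -18.4, 0.4]
opening: 0.0003
grip_force: 9.2
```

send_rows --plan '[{"offset": [0,-1,0],"yaw": 0}]'

```text
time: 7.95
tool_pos: [0.512, -0.0302, 0.0698]
tool_rot: [3.137, -0.0, -0.004]
contact_force: [-3.0, -17.1, 0.4]
opening: 0.0007
grip_force: 8.6
```

send_rows --plan '[{"offset": [0,-0.5,0],"yaw": 0}]'

```text
time: 8.05
tool_pos: [0.512, -0.0292, 0.0698]
tool_rot: [3.138, -0.0, -0.005]
contact_force: [-2.1, -11.5, 0.8]
opening: 0.0008
grip_force: 5.8
```

```bash
python3 look.py pics/d.png
```

```text
[ 0.512  -0.0288  0.0698] [ -1.5 -10.    0.8] 8.1
```

View pics/d.png

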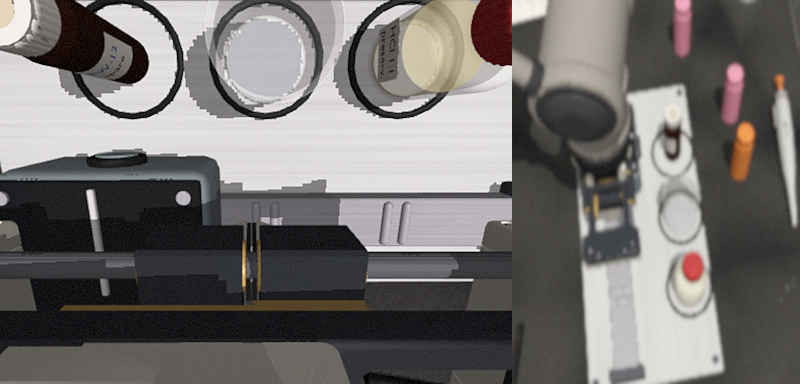

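The head moves with the fingers, nothing else is touched, and the force is falling as the ball passes the first ridge. I'll continue in fine steps.

send_rows --plan '[{"offset": [0,-0.5,0],"yaw": 0},{"offset": [0,0,0],"yaw": 0}]'

```text
time: 8.35
tool_pos: [0.512, -0.0277, 0.0698]
tool_rot: [3.14, -0.0, -0.005]
contact_force: [-1.1, -8.5, -0.1]
opening: 0.0005
grip_force: 3.9
```

send_rows --plan '[{"offset": [0,-1,0],"yaw": 0},{"offset": [0,0,0],"yaw": 0}]'

```text
time: 8.55
tool_pos: [0.512, -0.026, 0.0697]
tool_rot: [3.141, 0.0, -0.005]
contact_force: [-0.8, -3.6, 0.7]
opening: 0.0005
grip_force: 2.0
```

send_rows --plan '[{"offset": [0,-1,0],"yaw": 0},{"offset": [0,0,0],"yaw": 0}]'

```text
time: 8.75
tool_pos: [0.512, -0.0245, 0.0697]
tool_rot: [3.142, -0.0, -0.005]
contact_force: [-0.8, -2.3, 0.9]
opening: 0.0004
grip_force: 1.1
```

```bash
python3 look.py pics/e.png
```

```text
[ 0.512  -0.0244  0.0697] [-0.5 -2.   1.2] 8.8
```

View pics/e.png

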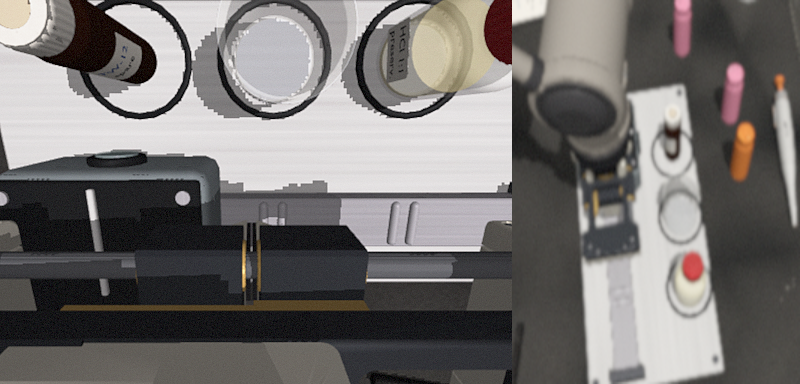

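send_rows --plan '[{"offset": [0,-1,0],"yaw": 0},{"offset": [0,0,0],"yaw": 0}]'

```text
time: 9.05
tool_pos: [0.5121, -0.0232, 0.0697]
tool_rot: [-3.141, -0.0, -0.005]
contact_force: [-1.1, -0.4, 0.8]
opening: 0.0008
grip_force: 0.5
```

send_rows --plan '[{"offset": [0,-1,0],"yaw": 0},{"offset": [0,0,0],"yaw": 0}]'

```text
time: 9.25
tool_pos: [0.5121, -0.0221, 0.0697]
tool_rot: [-3.141, -0.0, -0.005]
contact_force: [0.5, -0.5, 0.2]
opening: 0.0004
grip_force: 0.0
```

```bash
cat > m.py <<'E'
from h import *
im=read_camera('wrist'); s=status.observe(); print(s['tool_pos'].round(4),s['contact_force'].round(1),s['time'])
cv2.imwrite('pics/m%d.png'%(s['time']*100),im[...,::-1])
g=cv2.cvtColor(im,cv2.COLOR_RGB2GRAY).astype(int)
print('line',g[200,70:120].argmax()+70,g[200,80:105:2]); print('rail',[(u,g[212:218,u].mean().astype(int)) for u in range(380,436,2)])
l=ray('wrist',g[200,70:120].argmax()+70,200,.0855); print('head',l)
for y in (0,-.085):
    c=proj('wrist',[.512,y-.0384,.027]); print('stop px',y,c)
E
python3 m.py
```

```text
[ 0.5121 -0.0221  0.0697] [0.7 0.  0.3] 9.3
line 88 [ 40  31  35 137 230 230 183  81  21  28  33  34  34]
rail [(380, np.int64(179)), (382, np.int64(178)), (384, np.int64(179)), (386, np.int64(180)), (388, np.int64(179)), (390, np.int64(179)), (392, np.int64(186)), (394, np.int64(73)), (396, np.int64(122)), (398, np.int64(158)), (400, np.int64(187)), (402, np.int64(181)), (404, np.int64(176)), (406, np.int64(181)), (408, np.int64(180)), (410, np.int64(184)), (412, np.int64(110)), (414, np.int64(101)), (416, np.int64(146)), (418, np.int64(177)), (420, np.int64(190)), (422, np.int64(177)), (424, np.int64(181)), (426, np.int64(181)), (428, np.int64(183)), (430, np.int64(182)), (432, np.int64(182)), (434, np.int64(182))]
head [0.54873133 0.04488732 0.0855    ]
stop px 0 (np.float64(274.35418849196077), np.float64(227.5444063137847))
stop px -0.085 (np.float64(405.9897150552903), np.float64(227.0188844406761))
```

The contact force dropped to zero and the head ran ahead of the fingers, so it has clicked in. I'm backing off, then rising.

send_rows --plan '[{"offset": [0,3,0],"yaw": 0},{"offset": [0,8,0],"yaw": 0},{"offset": [0,12,0],"yaw": 0},{"offset": [0,12,0],"yaw": 0},{"offset": [0,10,0],"yaw": 0},{"offset": [0,5,0],"yaw": 0},{"offset": [0,0,-15],"yaw": 0},{"offset": [0,0,-30],"yaw": 0},{"offset": [0,0,-40],"yaw": 0},{"offset": [0,0,-40],"yaw": 0},{"offset": [-25,25,-30],"yaw": 0},{"offset": [-25,25,-10],"yaw": 0},{"offset": [-25,25,0],"yaw": 0},{"offset": [-25,25,0],"yaw": 0},{"offset": [-25,25,0],"yaw": 0},{"offset": [-20,25,0],"yaw": 0},{"offset": [-20,25,0],"yaw": 0},{"offset": [-20,25,0],"yaw": 0},{"offset": [0,0,0],"yaw": 0}]'

```text
time: 11.2
tool_pos: [0.3239, -0.2738, 0.2348]
tool_rot: [3.141, 0.0, -0.009]
contact_force: [0.0, 1.0, 0.3]
opening: 0.0005
grip_force: 0.0
```

```bash
python3 - <<'E'
from h import *
im=read_camera('top')[...,::-1]; cv2.imwrite('pics/f.png',cv2.resize(im[150:280,200:392],None,fx=4,fy=4,interpolation=cv2.INTER_CUBIC))
print(status.observe()['tool_pos'])
o=np.array([.5474,-.0384])
d=np.zeros(im.shape[:2],np.uint8); d[212:258,225:310]=(im.max(axis=2)[212:258,225:310]<75)*255
n,l,s,ce=cv2.connectedComponentsWithStats(d); k=1+s[1:,4].argmax(); print(s[k],ce[k],ray('top',*ce[k],.0855)[:2]-o)
E
```

```text
[ 0.32478833 -0.27260071  0.23476092]
[ 234  214   45   43 1728] [255.56597222 235.8287037 ] [-0.03546424  0.08427819]
```

View pics/f.png

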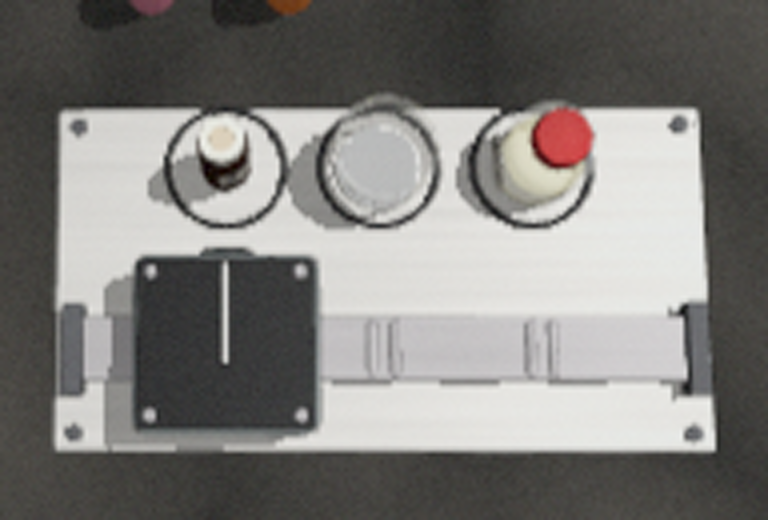

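The head's line at crop (225,310) lines up with the vial's ring at (227,168). It measures 84.3 mm along the rail against the stop at 85 mm, and the vial, beaker and bottle have not moved. I'm handing in.

```bash
python3 -c "
from cell import ticket; print(ticket.hand_in())"
```

```text
the job is handed in; nothing more can be done
None
```

The job is handed in: the reading head sits in the left click stop in front of the slim vial (measured 84 mm, stop at 85 mm), and the vial, beaker and squat bottle were not touched; pushing it over the ridge read up to about 18 N at the wrist, more than the expected 8–10 N.

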